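Clamp the tip box in the sprung bench holder

TASK

Open the sprung holder by pushing its red finger cup away from you and then sideways to the left so that its stud catches in the holding notch and the blue jaw stays open by itself. Slide the blue tip box along the bench into the bay until it is fully home against the end stop, then free the cup from its notch so that the jaw springs back and clamps the box square against the fence. Keep the box upright on the bench and do not disturb the other things.

Things in the scene. Friction and masses are not known exactly. Their poses are not given: they have to be found in the camera images.
- clamp: Aluminium holder bolted to the bench, 200 x 345 mm. Origin: on the bench, where the centre of a fully home, clamped tip box lies. Its x points away from the robot, y to the left, yaw 0.05 to 0.4 rad; all offsets in these texts are in this frame, in mm. The bay has the bench as floor and is open towards -y: the box slides in along +y. Base plate 6 thick: x -55 to 125, y 76 to 240.
- fence_face (a point): Middle of the bay-side face of the fixed near fence, at x -39, y 0, z 16. The fence is 32 high, y -75 to +59; a flare at its -y end spreads outward to x -56, y -106.
- stop_face (a point): On the face of the fixed end stop that the box's end meets: x -20, y 59, z 30. The stop is 55 high, x -49 to +8.
- jaw_face (a point): Middle of the black pad of the blue sprung jaw, which is the far side of the bay: y 0, z 25, x = 20 + jaw travel. The jaw is 40 high, y -59 to +62, with a flare at its -y end that spreads outward by 17, to y -90. Behind it spring barrels and a rail 45 high, x 93 to 128, y -65 to 165.
- jaw (a joint): Slide of the blue jaw along the holder's +x, in m. 0 = fully shut (bay too narrow for the box), 0.019 = shut on the box, about 0.038 = held open in the notch, 0.054 = end of travel. A spring drives it back to 0: 6 N at 0, 14 N at 0.046. The red finger cup rides on it.
- handle (a joint): Slide of the red finger cup on the jaw along the holder's +y (left), in m, 0 to 0.024; nearly free (under 1 N, light spring to 0). 0: stud in the straight channel; 0.019 or more: stud beside the notch. It can pass the tooth between them, either way, only with the jaw at 0.046 or more. In the notch the spring pulls the stud back behind the tooth, jaw at about 0.038.
- cup (a point): Top side of the red finger cup's floor, at its centre: z 39; x 26, y 115 with both joints at 0; moves with both. Open above and towards -x. Inner face of the back wall is 5 mm in +x of here, of the side walls 30 mm either way in y (they reach 35 mm in -x). Walls 45 high over the floor, 5 to 6 thick. Closed fingertips fit in and can push it in +x and either way in y.
- stud_top (a point): Top of the red stud (10 mm thick), which is fixed to the cup and pokes up through the J slot of the steel latch plate: x 30, y 190, z 60 with both joints at 0. Plate: top at z 50, x 0 to 115, y 168 to 240.
- notch (a point): Where the stud's axis lies when it is held in the notch, at the plate's top: x 68, y 211, z 50 (fixed).
- tip_box: Blue pipette tip box with a clear lid that does not open; body 78 (x) x 118 (y) x 83 mm high, 3 mm lips on the 118 mm sides near the lid seam; about 0.3 kg. Origin: centre of its underside; z up. It stands to the right of the holder's mouth, its y roughly along the holder's y. Too wide to grasp; push it on its end or sides.
- wash_bottle: Bystander: white wash bottle with a red cap, 180 mm high, on the left. Origin at the centre of its underside.
- beaker: Bystander: clear beaker, 52 mm across, 69 mm high, on the left. Origin at the centre of its underside.
- brown_dropper: Bystander: brown dropper bottle, 98 mm high, back left. Origin at the centre of its underside.
- marker: Bystander: blue and white marker pen, 130 mm long, lying front right. Origin at the centre of its underside.
- tape: Bystander: green tape roll, 52 mm across, 19 mm high, behind, under the shelf. Origin at the centre of its underside.
- slides: Bystander: small blue box of slides, 30 x 82 x 28 mm, front left. Origin at the centre of its underside.

How it is judged (in metres and radians):
On the way, in this order (a step that is already met when the one before it is completed fails the run):
1. the jaw stays open by itself, its stud in the holding notch, with the robot off it (value of joint jaw between 0.034 and 0.042 m and value of joint handle above 0.0165 m and contact force between each of the fingers, the arm and clamp below 0.1 N), for 0.3 s.
2. the box is fully in the bay while the jaw is still held open (value of joint jaw above 0.034 m and y of tip_box in the frame of clamp above -0.007 m and x of tip_box in the frame of clamp between -0.008 and 0.027 m), for 0.2 s.
At the end, for the whole second after the job is handed in: The tip box stands upright and still on the bench in the bay, within 7 mm of the end stop, within 5 mm of the fence and square to it (0.06 rad), with the jaw out of its notch and shut on the box (jaw 0.013 to 0.025, handle below 0.012) (value of joint jaw between 0.013 and 0.025 m and value of joint handle below 0.012 m and y of tip_box in the frame of clamp between -0.007 and 0.004 m and x of tip_box in the frame of clamp between -0.005 and 0.005 m and angle between the y axis of tip_box and the y axis of clamp, either way round below 0.06 rad and angle between tip_box's own z axis and vertical below 0.06 rad and height (world z) of tip_box below 0.005 m and linear speed of tip_box below 0.02 m/s); the robot touches nothing.
It fails at once if the tip box is tipped or lifted (angle between tip_box's own z axis and vertical above 0.35 rad or height (world z) of tip_box above 0.04 m).
It fails at once if a bystander is disturbed (distance of any of wash_bottle, beaker, brown_dropper, tape, slides from where it was at the start of the episode above 0.02 m or distance of marker from where it was at the start of the episode above 0.03 m).
It also fails if it takes over 72 s, if anything falls off the work surface, if the arm or the gripper's body presses on something with over 40 N, if the wrist force passes 120 N, or if a joint passes its speed limit or range.

ROBOT

A 7-joint arm with a two-finger parallel gripper is mounted at the origin on a cart in front of the work surface, level with it; the furniture and walls round the work are solid. World frame = base frame: x ahead of the robot, y to its left, z up, the work surface at z = 0. Lengths are in m, angles in degrees, forces in N, time in s.
With the tool pointing down it reaches from about 0.425 to 1.025 m from the base axis. Payload 9.4 kg.
Tool frame: the origin (TCP) lies on the centre line of the jaws, within the pads' length; the fingertips stand 8 mm ahead of it and the grasp point (between the pads) lies 11 mm behind it; z points along the fingers, y is the line along which they close (so a half turn about z gives the same grasp; the last joint's range is limited). The gripper opens to 93 mm and grips with 3 to 60 N. Pads are 15 mm wide; open, the fingers measure 128 mm over their backs; the gripper's body (75 mm by 188 mm) begins 65 mm behind the grasp point.
Start: joints at [63.73, 34.337, -0.143, 91.639, 0.103, 54.024, -4.572], TCP at [0.27, -0.673, 0.227] pointing down, gripper open.
Joint ranges: [-147.43, 147.43], [-19.82, 112.94], [-74.19, 73.91], [6.32, 146.72], [-59.91, 239.91], [6.04, 106.73], [-150.56, 150.56]. Speed limits (degrees/s): [127.2, 127.2, 172.46, 172.46, 180, 180, 180].

INTERFACE

Orientations are given as a 3x3 rotation matrix whose columns are the frame's x, y, z axes.
In Python, from bench import robot, imaging gives the robot as it stands (robot), with the cameras (imaging). Calls block until the motion is done:
- robot.movep(position, orientation): joint-space move of the TCP to a pose.
- robot.move_straight(position, v=0.15, orientation=None, max_force=None): straight line of the TCP; orientation=None keeps the orientation; v is the mean speed in m/s. With max_force (N) it stops when the force on the tool has changed by that much, and returns True; else False.
- robot.set_joints(angles): joint-space move.
- robot.grip(opening): finger opening in m; the grip force is fixed at half the most; returns when the fingers have stopped.
- robot.pause(seconds).
- robot.solve_ik(position, orientation): joint angles nearest the present ones, or None.
- robot.get_state(): the state.
- imaging.grab_frame(name): name is "scene" or "top" or "wrist"; returns the picture (480x640x3 uint8, blue, green, red); there is no depth.
- imaging.camera_model(name): a dict with "vertical_fov" (degrees; the focal length in pixels is half the picture's height over the tangent of half this angle, whatever the lens; pixels are square), "cx", "cy" (the principal point, pixels), "T" (4x4, takes a point from camera to world coordinates). Camera axes: x right, y up, looking along -z (the intrinsics and any distortion apply to the point x, -y, -z); pixel columns grow to the right and rows downward; lengths in m; the calibration is good to about 2 mm. A picture is of the moment at which its call begins: read the wrist's pose just before it. camera_model takes no time and is no camera call; for the wrist camera it gives the pose at the moment of the call.
A pose or a line that the arm cannot do raises robot.PlanningError and nothing moves.
- robot.sign_off(): hands the job in; it is judged then, once.
The state is a dict: "clock": time; "joints": joint angles; "qvel": joint speeds; "joint_torque": joint torques, N m; "position": TCP position; "eef_rot": TCP orientation; "contact_force": force on the tool from outside, world axes, zero at the start; "torque": the same for the moment, N m; "gripper_width": finger opening in m; "grasp_force": force on a finger pad.
Only numpy, scipy, OpenCV 4.12 (cv2) and the standard library are available. Lean on these libraries where they do the work, as an engineer would, in place of code of your own. Each camera call takes 0.05 s, during which the arm holds its last target. There are 200 camera calls.

## Working session

There is one attempt and no reset: what is moved stays moved. The work goes in short steps, each a Python script; the robot and the scene stay as the last script left them, time stands still between calls to the robot, and variables do not carry over. Pictures are saved under pics/ and viewed, at most 13 in all, crops included, and the job is handed in when it is done.

```bash
mkdir -p pics; ls
python3 - <<'E'
from bench import robot, imaging
import cv2,numpy as np
for n in("scene","top"):
    cv2.imwrite(f"pics/{n}0.png",imaging.grab_frame(n)); m=imaging.camera_model(n); print(n,{k:(np.round(v,4).tolist() if k=="T" else v) for k,v in m.items()})
s=robot.get_state();print(s["clock"],s["position"],s["eef_rot"])
E
```

```text
bench.py
pics
scene {'vertical_fov': 55.22583268970825, 'cx': 315.5778348121648, 'cy': 243.4722813489808, 'T': [[0.7911, 0.2599, -0.5538, -0.1229], [-0.6116, 0.3177, -0.7246, -0.6477], [-0.0124, 0.9119, 0.4103, 0.5135], [0.0, 0.0, 0.0, 1.0]]}
top {'vertical_fov': 50.990768415788715, 'cx': 321.1702600531842, 'cy': 233.63266873348036, 'T': [[0.0252, 0.9912, -0.1299, 0.2875], [-0.9995, 0.0271, 0.0129, 0.153], [0.0163, 0.1295, 0.9914, 1.4185], [0.0, 0.0, 0.0, 1.0]]}
0.1 [ 0.26991897 -0.67241491  0.22584309] [[ 9.27984980e-01  3.72617007e-01 -6.65566420e-04]
 [ 3.72617569e-01 -9.27984162e-01  1.24199841e-03]
 [-1.54845365e-04 -1.40055762e-03 -9.99999007e-01]]
```

View pics/top0.png

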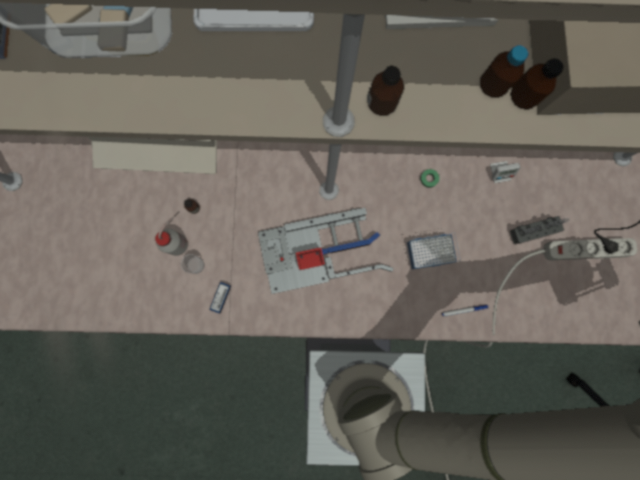

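View pics/scene0.png

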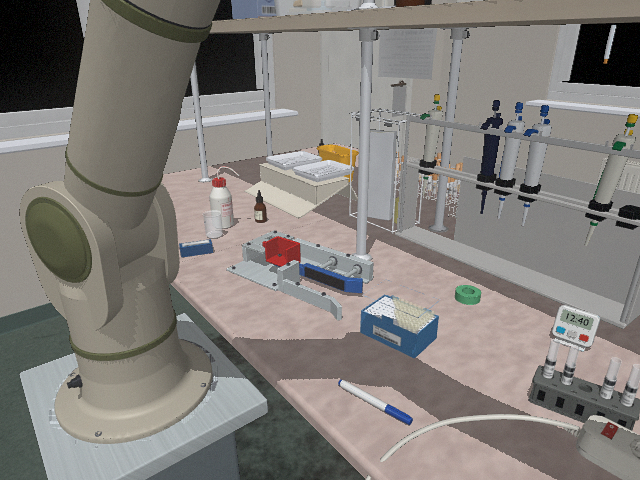

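The top view shows the clamp with its red cup at about (310,259), the jaw flare at (375,238), the fence flare at (388,267) and the box at (432,250). The marker is at (465,310) and a shelf post stands at (330,190). The scene view agrees: cup (282,250), box (400,325). I'll localise these roughly, then look with the wrist camera.

```bash
cat > h.py <<'E'
from bench import robot, imaging
import cv2,numpy as np
def ray(m,uv):
    f=240/np.tan(np.radians(m["vertical_fov"])/2); T=np.array(m["T"])
    d=T[:3,:3]@np.array([(uv[0]-m["cx"])/f,-(uv[1]-m["cy"])/f,-1]); return T[:3,3],d
def onz(m,uv,z):
    o,d=ray(m,uv); return o+d*(z-o[2])/d[2]
def proj(m,p):
    f=240/np.tan(np.radians(m["vertical_fov"])/2); T=np.array(m["T"]); q=T[:3,:3].T@(np.asarray(p)-T[:3,3])
    return np.array([m["cx"]+f*q[0]/-q[2],m["cy"]-f*q[1]/-q[2]])
def mask(im,name):
    h=cv2.cvtColor(im,cv2.COLOR_BGR2HSV)
    if name=="red": return (cv2.inRange(h,(0,150,60),(8,255,255))|cv2.inRange(h,(172,150,60),(180,255,255)))
    return cv2.inRange(h,(100,120,40),(125,255,255))
def down(a):  # tool down, tool x axis at angle a (rad) from world x
    c,s=np.cos(a),np.sin(a); return np.array([[c,s,0],[s,-c,0],[0,0,-1.]])
E
python3 - <<'E'
from h import *
m=imaging.camera_model("top")
for n,uv,z in[("cup",(310,259),.084),("jawflare",(378,236),.04),("fenceflare",(390,268),.032),("box",(432,250),.085),("fence left",(335,276),.032),("plate corner fl",(259,230),.006),("plate corner near",(275,291),.006),("plate cr",(329,284),.006),("rail end",(365,212),.045),("post",(330,193),0),("marker",(465,310),.01)]:
    print(n,onz(m,uv,z).round(3))
w=imaging.camera_model("wrist"); s=robot.get_state()
R=s["eef_rot"]; T=np.array(w["T"]); print("cam in tool",(R.T@(T[:3,3]-s["position"])).round(3),(R.T@T[:3,:3]).round(2).tolist(),w["vertical_fov"])
for p in [(.62,.12,.40),(.62,-.03,.40)]:
    for a in(0,.2): print(p,a,robot.solve_ik(p,down(a)))
E
```

```text
cup [0.394 0.164 0.084]
jawflare [ 0.466 -0.022  0.04 ]
fenceflare [ 0.379 -0.057  0.032]
box [ 0.426 -0.161  0.085]
fence left [0.353 0.094 0.032]
plate corner fl [0.478 0.311 0.006]
plate corner near [0.308 0.259 0.006]
plate cr [0.331 0.109 0.006]
rail end [0.531 0.015 0.045]
post [0.592 0.112 0.   ]
marker [ 0.269 -0.271  0.01 ]
cam in tool [ 0.082  0.    -0.157] [[-0.0, 0.96, 0.29], [1.0, 0.0, -0.0], [-0.0, 0.29, -0.96]] 62.3105997793923
(0.62, 0.12, 0.4) 0 [  -0.38339112   21.06626619  -22.66869406   90.78155335    8.48541533
   69.85620132 -114.61802102]
(0.62, 0.12, 0.4) 0.2 [   0.54432633   21.22718502  -24.04869172   90.72188306    9.03493456
   69.97945093 -103.69837822]
(0.62, -0.03, 0.4) 0 [  3.79019494  19.03589632  -8.77456268  92.75757883   3.06663386
  68.44161128 -95.63916578]
(0.62, -0.03, 0.4) 0.2 [  6.90162195  19.30423655 -13.17028723  92.55699428   4.63794031
  68.67404545 -85.78268279]
```

Run:
```python
from h import *
import pickle
out=[]
for i,(p,a) in enumerate([((.46,-.1,.32),np.pi+.25),((.45,.12,.32),np.pi+.25)]):
    robot.movep(p,down(a)); robot.pause(.3)
    m=imaging.camera_model("wrist"); im=imaging.grab_frame("wrist"); out.append((m,im)); cv2.imwrite(f"pics/w{i}.png",im)
s=robot.get_state();print(s["clock"],s["position"],s["joints"])
pickle.dump(out,open("w.pkl","wb"))
```

```text
3.8667 [0.45021726 0.11917118 0.31991018] [ 23.72471945  16.98088496 -56.85639571 115.30363478  17.06581696
  56.42800125  62.64136653]
```

View pics/w0.png

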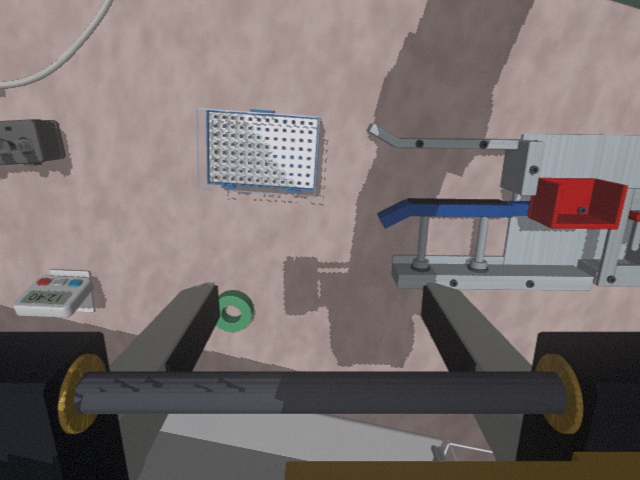

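View pics/w1.png

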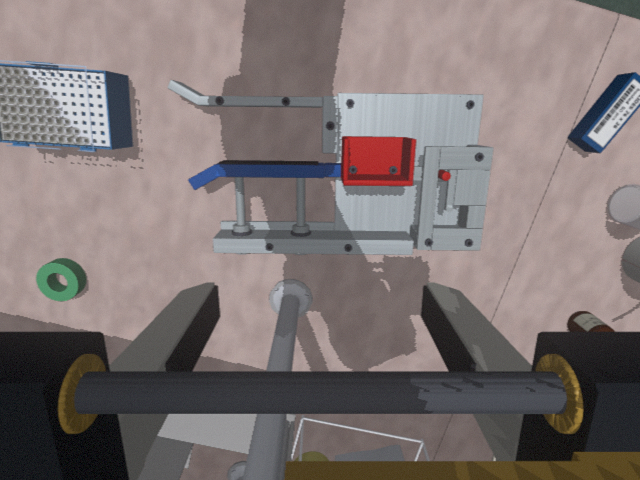

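w1 shows the clamp square-on: base plate near corners (338,94) and (480,94), stud (445,175), cup (342–416,137–185) and rail corner (214,237). In w0 the box lid spans about (198–322,109–195). I'll enlarge both for exact corners.

Run:
```python
import pickle,cv2
o=pickle.load(open("w.pkl","rb"))
cv2.imwrite("pics/c1.png",cv2.resize(o[1][1][80:260,165:500],None,fx=2.35,fy=2.35,interpolation=cv2.INTER_CUBIC))
cv2.imwrite("pics/c0.png",cv2.resize(o[0][1][95:215,185:345],None,fx=5,fy=5,interpolation=cv2.INTER_CUBIC))
```

```text
(no output)
```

View pics/c1.png

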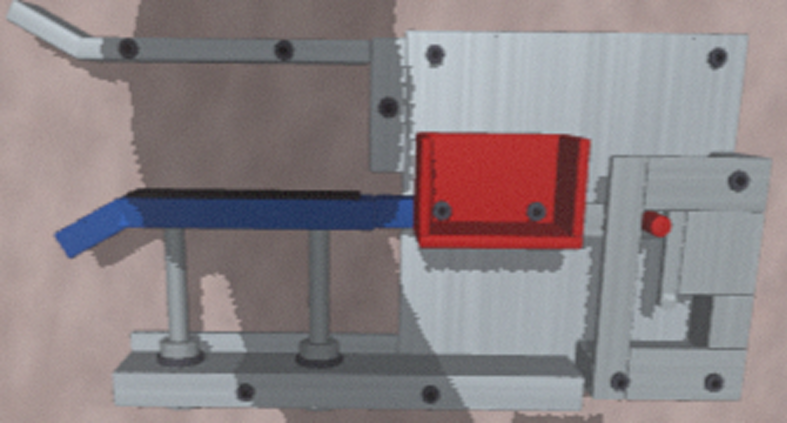

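View pics/c0.png

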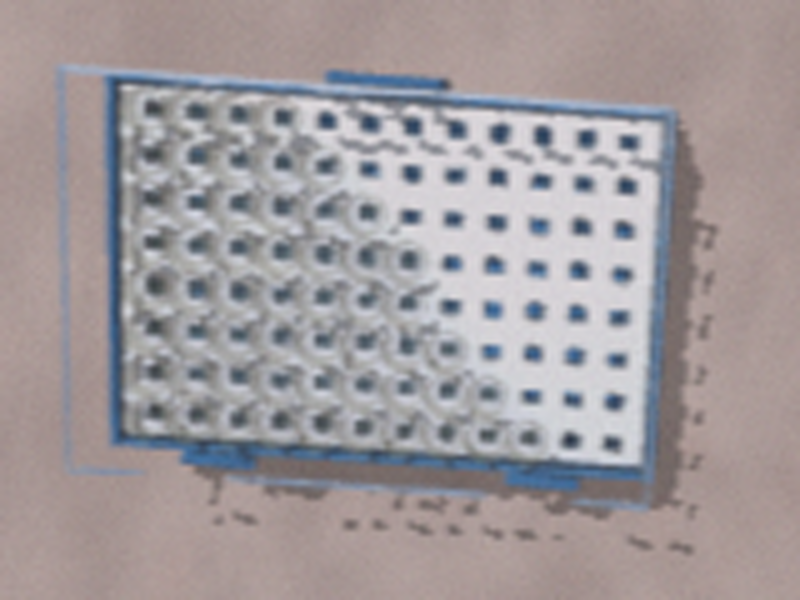

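The lid top corners are (60,66), (672,108), (650,508) and (68,470) in the c0 crop. In c1 the base corners are (408,32) and (747,34), the stop corner (372,170), the latch corners (612,157), (770,157) and (742,400), and the stud (661,226).

```bash
cat > fit.py <<'E'
from h import *
def rigid(L,W):
    L=np.array(L,float);W=np.array(W,float);l=L-L.mean(0);w=W-W.mean(0)
    a=np.arctan2((l[:,0]*w[:,1]-l[:,1]*w[:,0]).sum(),(l*w).sum()); R=np.array([[np.cos(a),-np.sin(a)],[np.sin(a),np.cos(a)]])
    t=W.mean(0)-R@L.mean(0); return a,R,t,(W-t)@R-L
E
python3 - <<'E'
from fit import *
import pickle
o=pickle.load(open("w.pkl","rb"))
P=[((408,32),6,-55,76),((747,34),6,-55,240),((612,157),50,0,168),((770,157),50,0,240),((742,400),50,115,240),((592,396),50,115,168),((661,226),60,30,190),((372,170),55,8,59),((583,247),84,36.5,150.5),((418,247),84,36.5,79.5),((117,375),45,93,-65),((582,378),45,93,165),((90,62),32,-39,-75)]
L=[(x/1e3,y/1e3) for _,_,x,y in P]
W=[onz(o[1][0],np.array(uv)/2.35+(165,80),z/1e3)[:2] for uv,z,_,_ in P]
a,R,t,e=rigid(L,W); print("clamp",a,t); print((e*1e3).round(1).tolist())
W=[onz(o[0][0],np.array(uv)/5+(185,95),.083)[:2] for uv in[(60,66),(672,108),(650,508),(68,470)]]
L=[(-.039,-.059),(-.039,.059),(.039,.059),(.039,-.059)]
b,Rb,tb,e=rigid(L,W); print("box",b,tb,"in clamp",((tb-t)@R*1e3).round(1),b-a); print((e*1e3).round(1).tolist())
np.save("pose.npy",[a,*t])
E
```

```text
clamp 0.24937432580435998 [0.41719653 0.05168073]
[[-1.1, 1.6], [0.1, -1.3], [-0.8, -0.5], [-0.7, -2.0], [-1.3, -1.4], [-3.4, -1.8], [-1.4, -1.1], [-3.7, 1.2], [-2.4, -1.3], [-2.5, -0.0], [9.2, 1.9], [11.1, -3.0], [-3.0, 7.6]]
box 0.18421318019316762 [ 0.4312293  -0.17044187] in clamp [ -41.2 -218.7] -0.06516114561119235
[[0.5, 1.1], [0.6, -1.2], [-0.5, -0.7], [-0.6, 0.8]]
```

```bash
cat >> fit.py <<'E'
A,X0,Y0=np.load("pose.npy"); 
def W(x,y,z):  # clamp mm -> world m
    c,s=np.cos(A),np.sin(A); x,y=x/1e3,y/1e3; return np.array([X0+c*x-s*y,Y0+s*x+c*y,z/1e3])
def C(p):
    c,s=np.cos(A),np.sin(A); d=np.asarray(p)[:2]-(X0,Y0); return np.array([c*d[0]+s*d[1],-s*d[0]+c*d[1]])*1e3
def st(tag=""):
    s=robot.get_state(); f=s["contact_force"]; print(tag,round(s["clock"],2),"clampxy",C(s["position"]).round(1),"z",round(s["position"][2]*1e3,1),"F",(C(np.array([f[0]+X0,f[1]+Y0]))/1e3).round(1),round(f[2],1),"w",round(s["gripper_width"],4)); return s
D=lambda d=0:down(A+np.pi+d)
E
python3 - <<'E'
import numpy as np,pickle
a=np.load("pose.npy")
from fit import *
o=pickle.load(open("w.pkl","rb"))
P=[((408,32),6,-55,76),((747,34),6,-55,240),((612,157),50,0,168),((770,157),50,0,240),((742,400),50,115,240),((661,226),60,30,190),((372,170),55,8,59),((583,247),84,36.5,150.5),((418,247),84,36.5,79.5)]
L=[(x/1e3,y/1e3) for _,_,x,y in P]
Wp=[onz(o[1][0],np.array(uv)/2.35+(165,80),z/1e3)[:2] for uv,z,_,_ in P]
a,R,t,e=rigid(L,Wp); print("clamp",a,t); print((e*1e3).round(1).tolist())
np.save("pose.npy",[a,*t]); import fit; fit.A,fit.X0,fit.Y0=a,*t
print("box",C((.4312,-.1704)))
def rot(pitch,yaw):  # tilt about clamp y
    c,s=np.cos(pitch),np.sin(pitch); Ry=np.array([[c,0,s],[0,1,0],[-s,0,c]]); ca,sa=np.cos(a),np.sin(a); Rz=np.array([[ca,-sa,0],[sa,ca,0],[0,0,1]])
    return Rz@Ry@down(yaw)
for nm,p in[("cup",W(14,115,60)),("cupup",W(14,115,180)),("side",W(-98,-225,45)),("sideup",W(-98,-225,140)),("side2",W(-45,-225,45)),("end",W(5,-300,45)),("end2",W(5,-70,45))]:
    print(nm,np.hypot(*p[:2]).round(3),[(k,y>1,robot.solve_ik(p,rot(k,y)) is not None) for k in(0,.2,-.2) for y in((0,np.pi) if nm[0]!="e" else (np.pi/2,-np.pi/2))])
E
```

```text
clamp 0.23883752354318646 [0.41416486 0.05051005]
[[1.4, 1.4], [0.8, -1.5], [0.6, -0.1], [0.0, -1.6], [-0.6, 0.2], [-0.2, -0.3], [-1.1, 1.7], [-0.8, -0.5], [-0.2, 0.7]]
box [ -35.70984211 -218.6692768 ]
cup 0.433 [(0, False, True), (0, True, True), (0.2, False, True), (0.2, True, True), (-0.2, False, True), (-0.2, True, True)]
cupup 0.433 [(0, False, True), (0, True, True), (0.2, False, True), (0.2, True, True), (-0.2, False, True), (-0.2, True, True)]
side 0.418 [(0, False, True), (0, True, True), (0.2, False, True), (0.2, True, True), (-0.2, False, True), (-0.2, True, True)]
sideup 0.418 [(0, False, True), (0, True, True), (0.2, False, True), (0.2, True, True), (-0.2, False, True), (-0.2, True, True)]
side2 0.46 [(0, False, True), (0, True, True), (0.2, False, True), (0.2, True, True), (-0.2, False, True), (-0.2, True, True)]
end 0.546 [(0, True, True), (0, False, True), (0.2, True, True), (0.2, False, True), (-0.2, True, True), (-0.2, False, True)]
end2 0.436 [(0, True, True), (0, False, True), (0.2, True, True), (0.2, False, True), (-0.2, True, True), (-0.2, False, True)]
```

Run:
```python
from fit import *
robot.grip(.02)
robot.movep(W(13,115,180),D()); st("above")
print(robot.move_straight(W(13,115,58),v=.12,max_force=8)); st("in")
r=robot.move_straight(W(40,115,58),v=.04,max_force=3); s=st("contact"); print(r)
```

```text
above 5.77 clampxy [ 13.8 115.2] z 180.6 F [ 0.7 -0.1] 0.6 w 0.0196
False
in 6.93 clampxy [ 13.3 114.9] z 58.4 F [0.9 0. ] 0.2 w 0.0201
contact 7.29 clampxy [ 19.8 114.6] z 58.0 F [-6.4  1.1] 3.4 w 0.0199
True
```

Run:
```python
from fit import *
print(robot.move_straight(W(70.5,115,58),v=.08,max_force=30)); s=st("open")
r=robot.move_straight(W(70.5,141,58),v=.04,max_force=15); st("left"); print(r)
cv2.imwrite("pics/t1.png",imaging.grab_frame("wrist"))
```

```text
False
open 8.07 clampxy [ 66.6 114.4] z 57.6 F [-14.7   1.3] 9.3 w 0.0197
left 8.88 clampxy [ 65.9 138.9] z 57.3 F [-13.6  -1.6] 7.4 w 0.0199
False
```

Run:
```python
from fit import *
robot.move_straight(W(73.5,141,58),v=.05,max_force=30); st("more x")
robot.move_straight(W(73.5,144,58),v=.03,max_force=15); s=st("more y")
im=imaging.grab_frame("wrist"); m=imaging.camera_model("wrist"); k=mask(im,"red"); n,_,a,c=cv2.connectedComponentsWithStats(k)
for i in range(1,n):
    if a[i,4]>8: print(a[i],C(onz(m,c[i],.06)))
print("exp stud open px",proj(m,W(78,212,60)),proj(m,W(78,190,60)))
```

```text
more x 9.18 clampxy [ 69.1 138.9] z 57.4 F [-13.5  -3.3] 7.6 w 0.02
more y 9.43 clampxy [ 68.4 140.6] z 57.0 F [-15.5  -5.6] 5.3 w 0.0203
[  218   229   164   143 14400] [ 56.78290934 132.68385164]
[ 384  238   29   94 1889] [ 58.75350255 173.55513153]
[478 303   6   6   9] [ 66.37938061 208.53378188]
[475 307   6   4  10] [ 68.05004302 208.00176656]
[468 310  31  22 373] [ 74.70155741 211.24745426]
exp stud open px [484.93613032 329.75971474] [434.0004436  329.58962125]
```

Run:
```python
from fit import *
robot.move_straight(W(48,142,58),v=.06); st("back")
robot.move_straight(W(48,136,58),v=.06); st("mid")
robot.move_straight(W(48,136,180),v=.2); st("up"); robot.pause(.2)
im=imaging.grab_frame("wrist"); m=imaging.camera_model("wrist"); cv2.imwrite("pics/t2.png",im[100:340,150:550]); k=mask(im,"red"); n,_,a,c=cv2.connectedComponentsWithStats(k)
for i in range(1,n):
    if a[i,4]>8: print(a[i],C(onz(m,c[i],.06)))
```

```text
back 10.05 clampxy [ 49.  142.4] z 58.2 F [1.1 0.3] 0.0 w 0.0199
mid 10.3 clampxy [ 48.4 135.5] z 58.0 F [-0.1 -1.2] -0.0 w 0.0201
up 11.06 clampxy [ 47.7 135.5] z 179.3 F [-1.4  0.1] -1.1 w 0.0199
[ 273  200  105   78 7132] [ 53.29241445 138.57056905]
[418 248  14  15 134] [ 65.60002998 212.91696833]
```

View pics/t2.png

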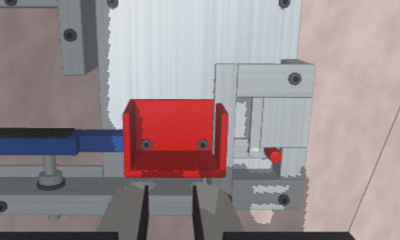

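The stud sits in the notch at about clamp (66,213) and the jaw is open by itself. Next I push the box sideways from its near side.

Run:
```python
from fit import *
robot.movep(W(-99,-222,170),D()); robot.grip(.05)
robot.move_straight(W(-99,-222,40),v=.15,max_force=8); st("down")
robot.move_straight(W(-46,-222,40),v=.06,max_force=20); st("pushed")
robot.move_straight(W(-60,-222,40),v=.1); robot.move_straight(W(-60,-222,200),v=.25)
robot.movep(W(0,-230,300),D()); robot.pause(.2); st()
m=imaging.camera_model("wrist"); im=imaging.grab_frame("wrist"); cv2.imwrite("pics/w2.png",im); import pickle; pickle.dump((m,im),open("w2.pkl","wb"))
cv2.imwrite("pics/c2.png",im[:360])
```

```text
down 14.46 clampxy [ -98.9 -221.9] z 40.1 F [0.7 0.3] -0.7 w 0.0499
pushed 15.49 clampxy [ -45.9 -221.9] z 40.0 F [-0.5 -0.1] 0.2 w 0.0503
 17.32 clampxy [  -1.1 -229.8] z 298.5 F [-0.2 -0.1] 0.7 w 0.0496
```

View pics/c2.png

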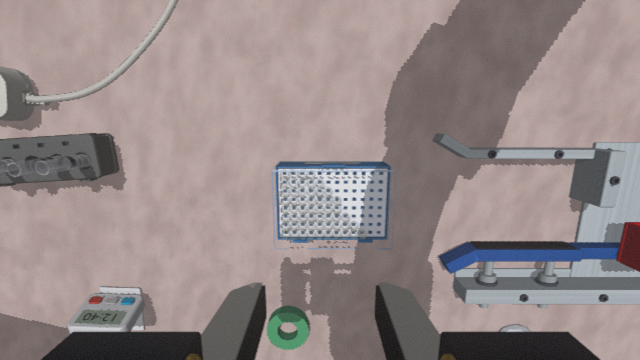

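The box now stands square, with its lid outline at about (274–392,170–249). I'll compute its position, then push it on its end into the bay.

Run:
```python
from fit import *
import pickle
m,im=pickle.load(open("w2.pkl","rb"))
for uv,z in[((274,170),.083),((391,170),.083),((392,249),.083),((274,249),.083)]: print("lid",C(onz(m,uv,z)).round(1))
print("body mid",C(onz(m,(333,209.5),.083)).round(1))
print("jaw near top edge",C(onz(m,(525,241),.04)).round(1),"fence far top",C(onz(m,(525,158),.032)).round(1))
```

```text
lid [ -33.8 -272.6]
lid [ -33.8 -163.6]
lid [  43.7 -158.7]
lid [  43.6 -275.1]
body mid [   3.8 -217.3]
jaw near top edge [48.7 -5.2] fence far top [-40.1 -14.3]
```

Run:
```python
from fit import *
p=W(4.5,-304,160)
for d in(np.pi/2,-np.pi/2): print(d,robot.solve_ik(p,down(A+d)),robot.solve_ik(W(4.5,-65,40),down(A+d)))
```

```text
1.5707963267948966 [ 38.25043299  29.19223835 -25.07846761 117.50068478  19.92370636
  37.34901457  13.63906053] [  0.58798529  35.54262353  -9.36345736 136.9898351   34.88905457
   9.51742041 -27.88680684]
-1.5707963267948966 [-17.78875639  43.14412542  63.69818881 120.83801572 -52.45576921
  50.64015825 -88.69041844] [ 23.85900726  41.47118001 -43.63970608 135.51585109  68.16637382
  29.49483906 116.71349209]
```

Run:
```python
from fit import *
O=down(A+np.pi/2); x=4.5
robot.grip(.03); robot.movep(W(x,-304,170),O); robot.move_straight(W(x,-304,40),v=.15,max_force=8); st("down")
r=robot.move_straight(W(x,-150,40),v=.08,max_force=12); st("mouth"); print(r)
if not r:
    r=robot.move_straight(W(x,-80,40),v=.06,max_force=12); st("in"); print(r)
if not r:
    r=robot.move_straight(W(x,-62,40),v=.03,max_force=7); st("stop"); print(r)
cv2.imwrite("pics/s3.png",imaging.grab_frame("scene"))
```

```text
down 20.19 clampxy [   4.8 -304.2] z 40.6 F [ 0.3 -0.3] -0.6 w 0.0299
mouth 22.27 clampxy [   4.5 -150.1] z 39.9 F [ 0.1 -0.1] 0.0 w 0.0302
False
in 23.58 clampxy [  4.5 -80.2] z 40.0 F [ 0.3 -0.8] 0.3 w 0.0297
False
stop 24.04 clampxy [  4.4 -68.3] z 40.0 F [ 0.9 -3.2] 2.2 w 0.0301
True
```

Run:
```python
from fit import *
r=robot.move_straight(W(4.5,-60,40),v=.03,max_force=7); st("again"); robot.pause(.3)
robot.move_straight(W(4.5,-95,40),v=.1); robot.move_straight(W(4.5,-95,200),v=.25)
robot.grip(.02); robot.movep(W(45,136,210),D()); robot.pause(.2); st()
m=imaging.camera_model("wrist"); im=imaging.grab_frame("wrist"); import pickle; pickle.dump((m,im),open("w4.pkl","wb")); cv2.imwrite("pics/w4.png",im[:360])
k=mask(im,"red"); n,_,a,c=cv2.connectedComponentsWithStats(k)
for i in range(1,n):
    if a[i,4]>8: print(a[i],C(onz(m,c[i],.06)))
```

```text
again 24.3 clampxy [  4.2 -68.4] z 39.9 F [ 0.3 -3. ] 1.8 w 0.0299
 27.38 clampxy [ 45.  134.7] z 209.9 F [0.1 1.5] -0.8 w 0.02
[ 280  195   94   70 5701] [ 52.7775092  138.25545809]
[412 239  11  13 102] [ 65.86124345 213.07522738]
```

View pics/w4.png

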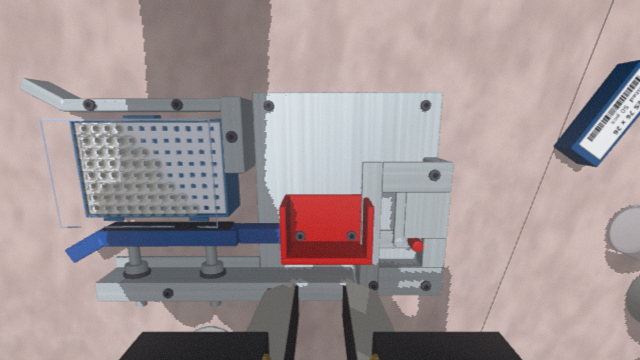

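The box is in the bay against the end stop with the stud still in the notch. Now I release the cup.

Run:
```python
from fit import *
robot.move_straight(W(46,136,58),v=.15,max_force=8); st("in")
robot.move_straight(W(74.5,136,58),v=.05,max_force=30); st("pushed")
robot.move_straight(W(74.5,110,58),v=.04,max_force=15); st("right")
robot.move_straight(W(74.5,108,58),v=.04,max_force=15); st("right2")
robot.move_straight(W(27,110,58),v=.05); st("back")
robot.move_straight(W(27,115,58),v=.05); robot.move_straight(W(27,115,210),v=.2); robot.pause(.2); st("up")
m=imaging.camera_model("wrist"); im=imaging.grab_frame("wrist"); cv2.imwrite("pics/w5.png",im[:360])
k=mask(im,"red"); n,_,a,c=cv2.connectedComponentsWithStats(k)
for i in range(1,n):
    if a[i,4]>8: print(a[i],C(onz(m,c[i],.06)))
```

```text
in 28.59 clampxy [ 46.2 136.2] z 58.4 F [1.2 0. ] 0.0 w 0.02
pushed 29.31 clampxy [ 70.9 134.9] z 57.8 F [-14.7   0.5] 10.1 w 0.0199
right 30.11 clampxy [ 70.9 110.7] z 57.7 F [-15.3   6.7] 5.4 w 0.0196
right2 30.36 clampxy [ 71.1 110.5] z 57.8 F [-15.6  11. ] 2.8 w 0.02
back 31.46 clampxy [ 28.3 110.8] z 58.3 F [1.8 4.9] 2.5 w 0.0202
up 32.82 clampxy [ 26.5 115. ] z 209.1 F [-0.1  0.9] -0.4 w 0.0198
[ 273  196   95   70 5852] [ 34.46702936 114.36574478]
[406 240  12  13 100] [ 47.44768933 189.02862228]
```

View pics/w5.png

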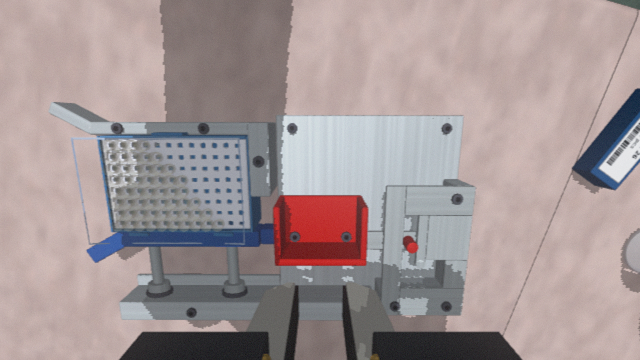

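Run:
```python
from fit import *
m=imaging.camera_model("wrist"); im=imaging.grab_frame("wrist")
for uv in[(73,139),(88,243),(244,242),(243,136)]: print(C(onz(m,uv,.083)).round(1))
cv2.imwrite("pics/c6.png",cv2.resize(im[110:270,60:290],None,fx=3.4,fy=3.4,interpolation=cv2.INTER_CUBIC))
```

```text
[-38.  -56.3]
[ 37.5 -58.4]
[36.7 58.2]
[-40.1  61.7]
```

View pics/c6.png

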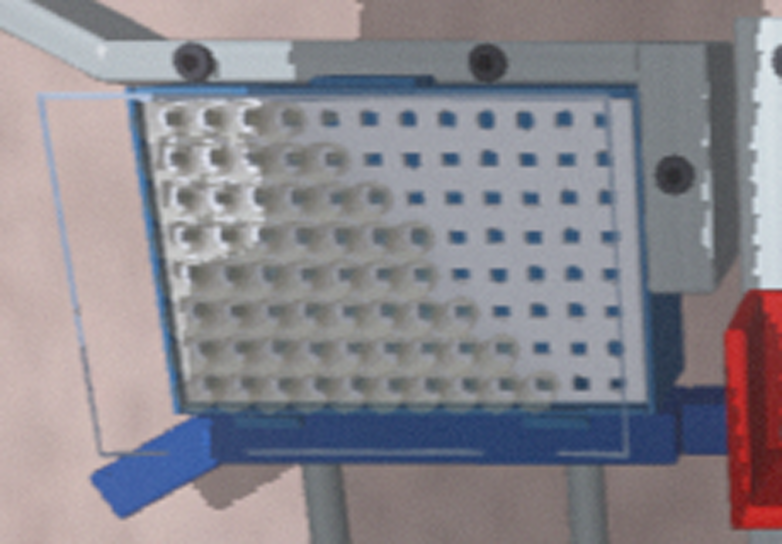

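The box is square against the fence and end stop, and the jaw is shut on it. The lid corners put its centre within about 2 mm of the origin, so I'm handing in.

```bash
python3 -c "
from bench import robot, imaging
print(robot.sign_off())"
```

```text
the job is handed in; nothing more can be done
None
```

The job is handed in with no verdict shown: the jaw was latched open, the tip box pushed home, and the cup released so the jaw shut on the box; in the last picture the box was square, its centre within about 2 mm of target.

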